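# Test the sander's stop button and put it back in service

### The job

Check the disc sander's emergency stop by pushing alone, picking nothing up: press the red mushroom button on the yellow box right in and let go of it, so that it stays down by itself, then gently push one of its wings round clockwise, without gripping it, until the button pops back up, and let it go. After that press the blue reset button on the grey box all the way in and let it come back out. Do not touch the green start button, and leave the tools and jars on the bench where they are.

Things in the scene. Friction and masses are not known exactly. Their poses are not given: they have to be found in the camera images.
- stop_station: the yellow steel box of the emergency stop, 130 x 130 x 70 mm, fixed to the bench; origin under its centre, z up. A dark collar 54 mm across and 6 mm high stands on its top round the button's stem
- stop_top (a point): centre of the red mushroom head's top, on its axis, 116 mm above the bench when out; moves and turns with the head: z up, y along the wings. Head 52 mm across, 24 tall. Two wings stand out from its rim along +y and -y of this frame, to 48 mm from the axis, 14 mm wide, from 3 to 21 mm below this point (25 mm above the box top when out, 15 when latched)
- stop_press (a joint): how far the red button is pressed in, m: 0 out, firm end stop 0.014; press slowly. A spring pushes it out (3 N at 0, 8 N at the end). Pressed to 0.012 or more (about 8 N) it latches and stays at about 0.010 when let go. Only turning the head frees it; the spring then throws it back to 0
- stop_twist (a joint): clockwise turn of the red head, seen from above, rad: 0 at rest, end stop 0.85; it cannot turn the other way. A light return spring (about 0.1 N m in all, 2 to 3 N at a wing) brings it back to 0 when let go. With the button latched down, turning it to 0.5 to 0.6 draws the latch back and the button pops up 10 mm
- control_station: the grey control box, 100 x 140 x 60 mm, fixed to the bench; origin under its centre, z up; the two boxes may stand either way round. Blue reset button 36 mm towards its +y from the centre, green start button 36 mm towards its -y
- reset_button_top (a point): centre of the top of the blue reset button, 32 mm across, in a black collar 48 mm across; 82 mm above the bench when out, 10 mm above its collar
- reset_button (a joint): how far the blue reset button is pressed in, m: 0 out, 0.006 all the way in; a spring brings it back; 5 N presses it fully
- start_button_top (a point): centre of the top of the green start button, same size and height as the blue one. Not to be pressed
- start_button (a joint): how far the green start button is pressed in, m: 0 out, 0.006 fully in
- spool_clamp: a turned wooden spool clamp standing upright, 34 mm across, 80 mm tall; origin under its centre. Leave it alone
- varnish_jar: an amber glass varnish jar, 54 mm across, 68 mm tall; origin under its centre. Leave it alone
- finger_plane: a small brass thumb plane, 55 x 22 x about 33 mm; origin under its centre. Leave it alone
- scissors: red-handled scissors lying flat, 165 mm long; origin near the pivot, on the bench. Leave them alone
- chisel: a chisel lying flat, wooden handle, 190 mm long, 26 mm high; origin on the bench below the ferrule. Leave it alone
- glue_bottle: a white glue bottle with orange cap, 48 mm across, 120 mm tall; origin under its centre. Leave it alone
- rosin_tin: a green tin, 60 mm across, 30 mm tall; origin under its centre. Leave it alone

How it is judged (in metres and radians):
On the way, in this order (a step that is already met when the one before it is completed fails the run):
1. the red button is latched down and stays down untouched (value of joint stop_press above 0.008 m and contact force between anything else and stop_station below 0.5 N), for 0.2 s.
2. the latched red head is turned clockwise (value of joint stop_twist above 0.25 rad and value of joint stop_press above 0.005 m).
3. the red button has popped out, its head turned back, untouched (value of joint stop_press below 0.002 m and value of joint stop_twist below 0.1 rad and contact force between anything else and stop_station below 0.5 N), for 0.2 s.
4. the blue reset button is pressed in (value of joint reset_button above 0.0045 m).
At the end, for the whole second after the job is handed in: The red button is out (within 2 mm) with its head turned back (within 0.1 rad), the blue and green buttons are out (within 1.5 mm), and every loose thing is within 20 mm of where it stood (value of joint stop_press below 0.002 m and value of joint stop_twist below 0.1 rad and value of joint each of reset_button, start_button below 0.0015 m and not (distance of any of spool_clamp, varnish_jar, finger_plane, scissors, chisel, glue_bottle, rosin_tin from where it was at the start of the episode above 0.02 m)); the robot touches nothing.
It fails at once if the green start button is touched (value of joint start_button above 0.0015 m or contact force between anything else and start_button_c0 above 0.5 N).
It fails at once if the reset button is pressed while the stop is still in (value of joint stop_press above 0.005 m and value of joint reset_button above 0.003 m).
It fails at once if the red head is gripped or forced (over 35 N on it) while it is turned (value of joint stop_twist above 0.1 rad and contact force between anything else and stop_station above 35 N).
It fails at once if a tool, jar, bottle or tin is lifted or shifted by more than 20 mm (distance of any of spool_clamp, varnish_jar, finger_plane, scissors, chisel, glue_bottle, rosin_tin from where it was at the start of the episode above 0.02 m).
It also fails if it takes over 58 s, if anything falls off the work surface, if the arm or the gripper's body presses on something with over 40 N, if the wrist force passes 120 N, or if a joint passes its speed limit or range.

### The arm

A 7-joint arm with a two-finger parallel gripper is mounted at the origin on the work surface. World frame = base frame: x ahead of the robot, y to its left, z up, the work surface at z = 0. Lengths are in m, angles in degrees, forces in N, time in s.
With the tool pointing down it reaches from about 0.425 to 0.95 m from the base axis. Payload 16.7 kg.
Tool frame: the origin (TCP) lies at the very end of the fingers, on their centre line; the grasp point (between the pads) lies 19 mm behind it; z points along the fingers, y is the line along which they close (so a half turn about z gives the same grasp; the last joint's range is limited). The gripper opens to 94 mm and grips with 3 to 60 N. Pads are 16 mm wide; open, the fingers measure 119 mm over their backs; the gripper's body (75 mm by 177 mm) begins 78 mm behind the grasp point.
Start: joints at [-83.852, 24.414, 4.234, 92.017, -1.954, 63.644, -3.845], TCP at [0.171, 0.653, 0.205] pointing down, gripper open.
Joint ranges: [-163.25, 163.25], [-28.42, 122.38], [-70.27, 78.77], [12.13, 141.07], [-58.53, 238.53], [9.26, 117.41], [-156.51, 156.51]. Speed limits (degrees/s): [108.29, 108.29, 136.94, 136.94, 172.46, 172.46, 172.46].

### API

Orientations are given as a 3x3 rotation matrix whose columns are the frame's x, y, z axes.
In Python, from cell import bot, cams, outline_of gives the robot as it stands.
- The arm moves only by the tool servo_tool, never from a script. Its argument "series" is a list of rows, each a list of 3 entries, a list of its own where there are three numbers: the opening, from 0 (shut) to 1 (fully open), then the shift along the tool's x, y, z in units of 30 mm (1.0 is 30 mm), then the turn about the tool's z in degrees. In form: [[fingers, [tx, ty, tz], roll], ...]. A call has 1 to 12 rows; each row shifts and turns the commanded pose from where the row before left it, along the tool's axes as they then stand; what a row does not reach is not made up. A row lasts 1/8 s, in which the tool goes at most 62.5 mm and 10.7 degrees, less where a joint would pass 70% of its speed; a pose out of reach is approached as far as the arm can. A call is refused whole if a number of a shift passes 1 or a number of a turn 10.7, either way. A call with a gripper value outside its range is refused whole. The fingers move at their own pace and stop on an object; "force" is the grip in N (left out, the last holds). Time passes only in rows, so rows that do not move let the fingers close. It gives the time, the measured TCP pose, the force and the opening at its end, in the units of the state.
- bot.get_state(): the state, without advancing time (a new reading comes with each control period).
- cams.grab_frame(name): name is "side" or "top"; returns a dict with "color" (420x560x3 uint8, red, green, blue), "mtx" (3x3 intrinsics, pixels), "pose" (4x4, takes a point from camera to world coordinates). Camera axes: x right, y down, z forward; pixel columns grow to the right and rows downward; lengths in m; the calibration is good to about 2 mm. A picture is of the moment at which its call begins. There is no depth.
- bot.close_job(): hands the job in, once; it reports no verdict.
Trained networks look in a picture, given as the dict that the camera call returned (one of the last four; its "shot" number tells which), for a name from the list of things; names that differ only in an ending like _2 or _b are one class to them, and where a whole thing is asked for, a point or a joint stands for the part that bears it (a point fixed in the world has none). Each returns a list of dicts, best first, with "confidence" (0 to 1); they miss things now and then, are a little off and sometimes report something else, mostly with a low value. They report only what shows in the picture. A call takes as long as a camera call.
- outline_of(thing, picture): "region" (420x560 bool, what is visible of it) and "rect" ([centre column, centre row, width, height] in pixels, round what is visible of it).
The state is a dict: "time_s": time; "joints": joint angles; "dq": joint speeds; "tau": joint torques, N m; "eef_pos": TCP position; "orientation": TCP orientation; "wrist_force": force on the tool from outside, world axes, zero at the start; "moment": the same for the moment, N m; "width": finger opening in m.
Only numpy, scipy, OpenCV 4.12 (cv2) and the standard library are available. Lean on these libraries where they do the work, as an engineer would, in place of code of your own. Each camera call takes 0.05 s, during which the arm holds its last target. There are 200 camera calls.

## Working session

There is one attempt and no reset: what is moved stays moved. The work goes in short steps, Python scripts to look and compute and a tool call to move; the robot and the scene stay as the last step left them, time stands still between calls to the robot, and variables do not carry over. Pictures are saved under pics/ and viewed, on a budget of 10 in all, crops included, one or two more only if the job needs it, and the job is handed in when it is done.

Besides the shell and the picture viewer there is one more tool, called as name(argument=value, ...) on one line, values as JSON. servo_tool: Moves the arm, as the interface text tells. Its arguments: {"type":"object","properties":{"series":{"type":"array"},"force":{"type":"number"}},"required":["series"]}

```bash
mkdir -p pics
cat > h.py <<'E'
import numpy as np, cv2
from cell import bot, cams, outline_of
def ray(f,u,v):
    K=np.array(f["mtx"]);T=np.array(f["pose"])
    d=T[:3,:3]@np.linalg.solve(K,[u,v,1.0]); return T[:3,3],d
def at_z(f,u,v,z):
    o,d=ray(f,u,v); return o+d*(z-o[2])/d[2]
def proj(f,p):
    K=np.array(f["mtx"]);T=np.array(f["pose"])
    c=T[:3,:3].T@(np.array(p)-T[:3,3]); q=K@c; return q[:2]/q[2]
def save(f,n): cv2.imwrite(f"pics/{n}.png",f["color"][...,::-1])
E
python3 - <<'E'
from h import *
s=bot.get_state(); print({k:np.round(v,3).tolist() for k,v in s.items() if k in("time_s","eef_pos","orientation","wrist_force","width")})
H={"stop_station":.07,"stop_top":.116,"control_station":.06,"reset_button_top":.082,"start_button_top":.082,"spool_clamp":.04,"varnish_jar":.034,"finger_plane":.016,"scissors":.005,"chisel":.013,"glue_bottle":.06,"rosin_tin":.015}
for c in("top","side"):
    f=cams.grab_frame(c); save(f,c+"0"); print(c,np.round(f["pose"],3).tolist())
    for t,z in H.items():
        for r in outline_of(t,f)[:2]:
            m=r["region"]; v,u=np.nonzero(m)
            print(t,round(r["confidence"],2),np.round(r["rect"],0),np.round([u.mean(),v.mean()],1),np.round(at_z(f,u.mean(),v.mean(),z),3))
E
```

```text
{'time_s': 0.0, 'eef_pos': [0.171, 0.652, 0.205], 'orientation': [[-0.967, 0.254, -0.0], [0.254, 0.967, -0.001], [-0.0, -0.001, -1.0]], 'wrist_force': [0.277, 0.038, -0.005], 'width': 0.094}
top [[0.021, -0.98, 0.199, 0.36], [-1.0, -0.021, -0.003, 0.018], [0.007, -0.198, -0.98, 1.065], [0.0, 0.0, 0.0, 1.0]]
stop_station 0.63 [236. 184.  54.  54.] [233.3 186.3] [0.597 0.16  0.07 ]
stop_top 0.87 [233. 182.  34.  16.] [231.1 180.6] [0.601 0.16  0.116]
stop_top 0.58 [231. 182.  42.  19.] [230.5 180.4] [0.602 0.161 0.116]
control_station 0.64 [353. 203.  60.  46.] [350.3 201.2] [ 0.566 -0.155  0.06 ]
spool_clamp 0.6 [226. 143.  16.  20.] [227.2 143.3] [0.729 0.187 0.04 ]
varnish_jar 0.83 [337. 160.  20.  28.] [336.3 159.4] [ 0.69  -0.122  0.034]
finger_plane 0.62 [289. 268.  12.  15.] [289.1 265.5] [0.393 0.006 0.016]
scissors 0.93 [150. 222.  47.  43.] [151.6 225.7] [0.495 0.392 0.005]
scissors 0.66 [421. 172.  28.  24.] [421.5 172.9] [ 0.665 -0.372  0.005]
chisel 0.67 [444. 235.  29.  68.] [440.6 238.6] [ 0.475 -0.412  0.013]
glue_bottle 0.87 [422. 174.  26.  25.] [421.7 172.7] [ 0.65  
[... 1002 characters left out ...]
.  27.] [236.7 193.9] [ 0.69  -0.123  0.034]
finger_plane 0.73 [277. 192.  45.  44.] [279.2 193.6] [ 0.575 -0.179  0.016]
finger_plane 0.58 [336. 239.  24.  17.] [334.1 241.2] [0.393 0.009 0.016]
scissors 0.83 [254. 370.  80.  65.] [259.4 365.9] [0.499 0.391 0.005]
scissors 0.37 [236. 261.  69.  69.] [236.7 263.4] [0.618 0.132 0.005]
chisel 0.71 [318. 162.  52.   6.] [322.9 161.3] [ 0.468 -0.419  0.013]
glue_bottle 0.81 [268. 154.  12.  36.] [267.3 153.7] [ 0.648 -0.342  0.06 ]
glue_bottle 0.55 [277. 192.  44.  45.] [279.3 193.2] [ 0.562 -0.115  0.06 ]
rosin_tin 0.93 [180. 322.  30.  36.] [179.2 323.8] [0.678 0.338 0.015]
rosin_tin 0.49 [236. 241.  17.  33.] [236.6 241.9] [0.637 0.065 0.015]
```

Run:
```python
import cv2,numpy as np
t=cv2.imread("pics/top0.png");s=cv2.imread("pics/side0.png")
a=cv2.resize(t[140:240,195:395],(800,400),interpolation=cv2.INTER_CUBIC)
b=cv2.resize(s[150:310,160:320],None,fx=1.25,fy=1.25)
b=cv2.resize(s[215:310,190:290],(400,380),interpolation=cv2.INTER_CUBIC)
c=cv2.resize(s[160:220,235:330],(400,253),interpolation=cv2.INTER_CUBIC)
cv2.imwrite("pics/c0.png",a)
o=np.zeros((380,800,3),np.uint8);o[:,:400]=b;o[:253,400:]=c
cv2.imwrite("pics/c1.png",o)
```

```text
(no output)
```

View pics/c0.png

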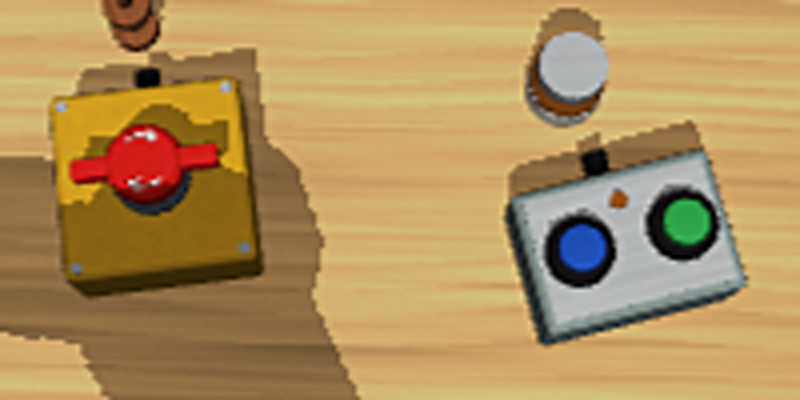

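View pics/c1.png

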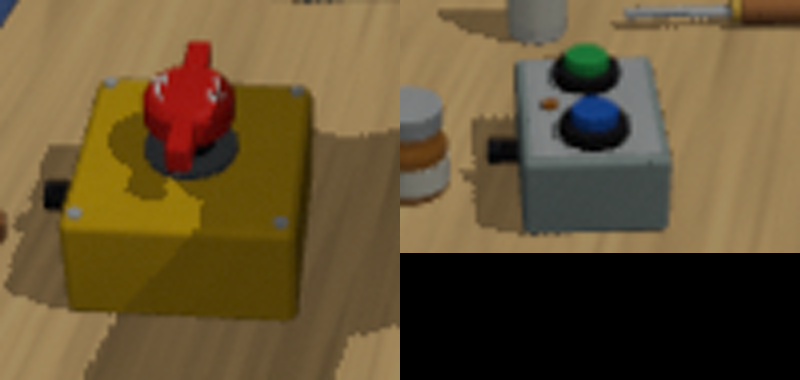

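View pics/top0.png

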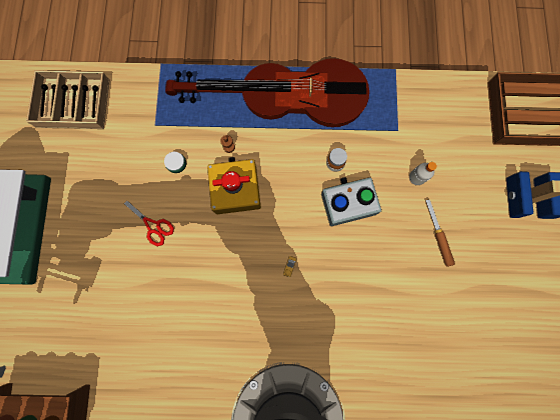

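```bash
cat >> h.py <<'E'
def tri(fa,a,fb,b):
    A=np.zeros((3,3));B=np.zeros(3);R=[]
    for f,p in((fa,a),(fb,b)):
        o,d=ray(f,*p); d/=np.linalg.norm(d); P=np.eye(3)-np.outer(d,d); A+=P;B+=P@o;R.append((o,P))
    x=np.linalg.solve(A,B); return x,[np.linalg.norm(P@(x-o)) for o,P in R]
def mask(f,c,box):
    r,g,b=[f["color"][...,i].astype(int) for i in range(3)]
    m={"red":(r>1.8*g)&(r>1.8*b)&(r>90),"blue":(b>1.5*r)&(b>1.25*g)&(b>80),"green":(g>1.4*r)&(g>1.3*b)&(g>70)}[c]
    k=np.zeros_like(m);x0,y0,x1,y1=box;k[y0:y1,x0:x1]=1
    return m&k
def cen(m): v,u=np.nonzero(m); return np.array([u.mean(),v.mean()]),len(u)
E
python3 - <<'E'
from h import *
t=cams.grab_frame("top");s=cams.grab_frame("side")
bt,bs=(300,170,400,240),(240,165,320,215)
for c,z in(("blue",.081),("green",.081)):
    a,n=cen(mask(t,c,bt));b,k=cen(mask(s,c,bs));print(c,a,n,b,k,at_z(t,*a,z).round(4),at_z(s,*b,z).round(4),tri(t,a,s,b))
m=mask(t,"red",(205,160,262,210));a,n=cen(m);v,u=np.nonzero(m)
b,k=cen(mask(s,"red",(215,220,260,265)))
print("red",a,n,b,k,at_z(t,*a,.107).round(4),at_z(s,*b,.107).round(4),tri(t,a,s,b))
for e in((u<218),(u>244)):
    p=at_z(t,u[e].mean(),v[e].mean(),.113);print("wing",u[e].mean(),v[e].mean(),p.round(4))
print("ext",at_z(t,u.min()-.5,v[u==u.min()].mean(),.106),at_z(t,u.max()+.5,v[u==u.max()].mean(),.106))
# box holes
h=np.array([(62,107),(225,87),(77,268),(243,247)])/4+[195,140]
P=np.array([at_z(t,*q-.375,.07) for q in h]);print(P.round(4),P.mean(0).round(4))
E
```

```text
blue [340.38938053 201.54867257] 113 [281.17910448 186.01492537] 67 [ 0.5598 -0.1255  0.081 ] [ 0.5585 -0.1206  0.081 ] (array([ 0.55994051, -0.12602712,  0.07766102]), [np.float64(0.00048377036180926664), np.float64(0.0004837703618094364)])
green [366.37837838 194.89189189] 111 [279.07272727 173.4       ] 55 [ 0.5792 -0.1945  0.081 ] [ 0.578  -0.1882  0.081 ] (array([ 0.57974155, -0.19536994,  0.07682368]), [np.float64(0.0004068842576120946), np.float64(0.00040688425761186466)])
red [230.51122195 180.10972569] 401 [236.11142061 240.2367688 ] 359 [0.6049 0.1626 0.107 ] [0.605  0.1651 0.107 ] (array([0.60553312, 0.16290821, 0.10505773]), [np.float64(0.0001578699434331425), np.float64(0.00015786994343305424)])
wing 214.71428571428572 182.22857142857143 [0.5968 0.202  0.113 ]
wing 246.79310344827587 178.6206896551724 [0.6082 0.12   0.113 ]
ext [0.59765892 0.21156577 0.106     ] [0.61053283 0.11374037 0.106     ]
[[0.6514 0.2252 0.07  ]
 [0.668  0.1155 0.07  ]
 [0.5409 0.2086 0.07  ]
 [0.5575 0.0992 0.07  ]] [0.6045 0.1621 0.07  ]
```

servo_tool(series=[[0,[0,0,0],9.6],[0,[0,0,0],9.6],[0,[0,0,0],9.6],[0,[0,0,0],9.6],[0,[0,0,0],9.6],[0,[0,0,0],9.6],[0,[0,0,0],9.5],[0,[-0.83,0.544,0],0],[0,[-0.83,0.544,0],0],[0,[-0.83,0.544,0],0],[0,[-0.83,0.544,0],0],[0,[-0.83,0.544,0],0]], force=20)

```text
time_s: 2.9
eef_pos: [0.2713, 0.5397, 0.2057]
orientation: [[-0.142, 0.99, -0.0], [0.99, 0.142, 0.0], [0.0, -0.0, -1.0]]
wrist_force: [0.0, -0.6, 0.1]
width: 0.0003
```

servo_tool(series=[[0,[-0.83,0.544,0],0],[0,[-0.83,0.544,0],0],[0,[-0.83,0.544,0],0],[0,[-0.83,0.544,0],0],[0,[-0.83,0.544,0],0],[0,[-0.83,0.544,0],0],[0,[-0.83,0.544,0],0],[0,[-0.83,0.544,0],0],[0,[-0.83,0.544,0],0],[0,[-0.83,0.544,0],0],[0,[-0.83,0.544,0],0],[0,[-0.83,0.544,0],0]])

```text
time_s: 4.4
eef_pos: [0.507, 0.2716, 0.2057]
orientation: [[-0.142, 0.99, 0.0], [0.99, 0.142, 0.0], [0.0, 0.0, -1.0]]
wrist_force: [-0.7, -0.2, 0.2]
width: 0.0007
```

servo_tool(series=[[0,[-0.83,0.544,0],0],[0,[-0.83,0.544,0],0],[0,[-0.83,0.544,0],0],[0,[-0.83,0.544,0],0],[0,[-0.83,0.544,0],0],[0,[0,0,0],0],[0,[0,0,0],0]])

```text
time_s: 5.28
eef_pos: [0.6044, 0.1615, 0.2055]
orientation: [[-0.142, 0.99, -0.0], [0.99, 0.142, 0.0], [0.0, -0.0, -1.0]]
wrist_force: [0.7, 1.1, -0.5]
width: 0.0003
```

```bash
cat > st.py <<'E'
from h import *
C=np.array([.6045,.1625]);B=np.array([.5595,-.125])
s=bot.get_state();R=np.array(s["orientation"]);p=np.array(s["eef_pos"])
print("t",s["time_s"],"p",p.round(4),"F",np.round(s["wrist_force"],2),"w",round(s["width"],4))
print("toolx",R[:,0].round(3),"toolz",R[:,2].round(3))
for n,q,z in(("C",C,.116),("B",B,.082)): print(n,"in tool units",(R.T@(np.r_[q,z]-p)/.03).round(3))
E
python3 st.py
```

```text
t 5.275 p [0.6044 0.1615 0.2055] F [ 0.66  1.1  -0.54] w 0.0003
toolx [-0.142  0.99   0.   ] toolz [-0.  0. -1.]
C in tool units [0.033 0.007 2.982]
B in tool units [-9.241 -2.838  4.113]
```

servo_tool(series=[[0,[0.03,0,0.6],0],[0,[0,0,0.7],0],[0,[0,0,0.6],0],[0,[0,0,0.5],0],[0,[0,0,0.2],0],[0,[0,0,0],0]])

```text
time_s: 6.02
eef_pos: [0.6047, 0.1625, 0.1273]
orientation: [[-0.142, 0.99, -0.0], [0.99, 0.142, -0.0], [-0.0, -0.0, -1.0]]
wrist_force: [0.8, 0.3, 0.0]
width: 0.0002
```

```bash
python3 st.py
python3 - <<'E'
from h import *
t=cams.grab_frame("top");s=cams.grab_frame("side")
a=cv2.resize(t["color"][140:230,190:280],(400,400),interpolation=cv2.INTER_CUBIC)
b=cv2.resize(s["color"][205:305,185:285],(400,400),interpolation=cv2.INTER_CUBIC)
cv2.imwrite("pics/c2.png",np.hstack([a,b])[...,::-1])
E
```

```text
t 6.025 p [0.6047 0.1625 0.1273] F [0.78 0.31 0.02] w 0.0002
toolx [-0.142  0.99  -0.   ] toolz [-0. -0. -1.]
C in tool units [-0.001 -0.005  0.375]
B in tool units [-9.273 -2.853  1.512]
```

View pics/c2.png

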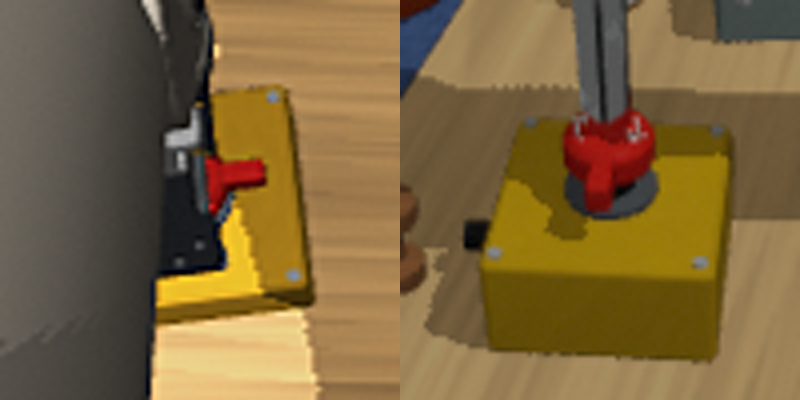

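The close-up shows the closed fingertips at about (605,120) in the right half, centred over the red head at (610,145), with its wings clear. Next I press slowly.

servo_tool(series=[[0,[0,0,0.1],0],[0,[0,0,0.1],0],[0,[0,0,0.1],0],[0,[0,0,0.05],0],[0,[0,0,0.05],0],[0,[0,0,0.05],0],[0,[0,0,0.05],0],[0,[0,0,0.05],0],[0,[0,0,0.05],0],[0,[0,0,0.05],0],[0,[0,0,0],0]])

```text
time_s: 7.5
eef_pos: [0.6047, 0.1626, 0.1081]
orientation: [[-0.142, 0.99, 0.0], [0.99, 0.142, 0.0], [-0.0, 0.0, -1.0]]
wrist_force: [-1.8, -0.8, 3.2]
width: 0.0003
```

servo_tool(series=[[0,[0,0,0.04],0],[0,[0,0,0.04],0],[0,[0,0,0.04],0],[0,[0,0,0.04],0],[0,[0,0,0.02],0],[0,[0,0,0],0]])

```text
time_s: 8.25
eef_pos: [0.6048, 0.1626, 0.1027]
orientation: [[-0.142, 0.99, 0.0], [0.99, 0.142, 0.0], [0.0, 0.0, -1.0]]
wrist_force: [-2.0, -0.1, 6.6]
width: 0.0002
```

servo_tool(series=[[0,[0,0,0.02],0],[0,[0,0,0.02],0],[0,[0,0,0],0]])

```text
time_s: 8.62
eef_pos: [0.6051, 0.1627, 0.1021]
orientation: [[-0.142, 0.99, 0.001], [0.99, 0.142, 0.001], [0.0, 0.001, -1.0]]
wrist_force: [-3.3, -0.8, 13.9]
width: 0.0006
```

servo_tool(series=[[0,[0,0,-0.15],0],[0,[0,0,-0.25],0],[0,[0,0,-0.4],0],[0,[0,0,-0.4],0],[0,[0,0,0],0],[0,[0,0,0],0],[0,[0,0,0],0]])

```text
time_s: 9.5
eef_pos: [0.6044, 0.1626, 0.137]
orientation: [[-0.142, 0.99, -0.001], [0.99, 0.142, -0.0], [-0.0, -0.001, -1.0]]
wrist_force: [0.2, -0.5, -0.2]
width: 0.0003
```

```bash
python3 st.py
python3 - <<'E'
from h import *
s=cams.grab_frame("side")
b=cv2.resize(s["color"][205:305,185:285],(400,400),interpolation=cv2.INTER_CUBIC)
a=cv2.imread("pics/side0.png")[205:305,185:285,::-1];a=cv2.resize(a,(400,400),interpolation=cv2.INTER_CUBIC)
cv2.imwrite("pics/c3.png",np.hstack([a,b])[...,::-1])
E
```

```text
t 9.5 p [0.6044 0.1626 0.137 ] F [ 0.23 -0.45 -0.22] w 0.0003
toolx [-0.142  0.99  -0.   ] toolz [-0.001 -0.    -1.   ]
C in tool units [-0.002  0.003  0.699]
B in tool units [-9.274 -2.846  1.836]
```

View pics/c3.png

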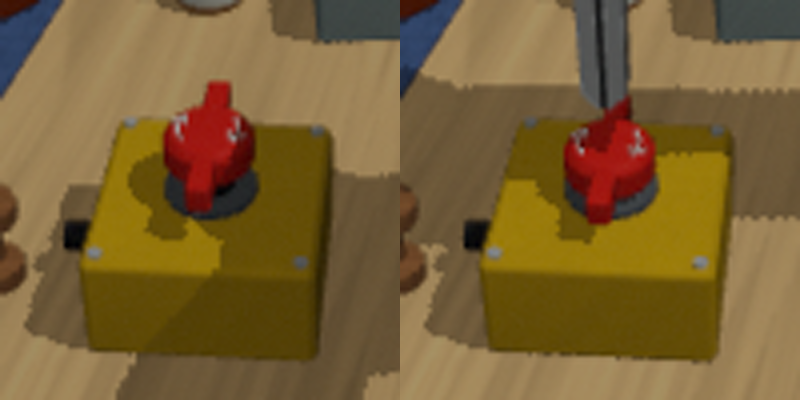

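Right half: the head sits lower than at the start (rim at row 152 against 140), wings straight, fingers clear at row 105, so it is latched. Next I go beside the near (+y) wing on its −x side.

servo_tool(series=[[0,[0.33,-0.28,0],0],[0,[0.33,-0.28,0],0],[0,[0.33,-0.28,0],0],[0,[0.34,-0.29,0],0],[0,[0,0,0],0],[0,[0,0,0.4],0],[0,[0,0,0.4],0],[0,[0,0,0.4],0],[0,[0,0,0.37],0],[0,[0,0,0],0]])

```text
time_s: 10.8
eef_pos: [0.565, 0.1968, 0.0891]
orientation: [[-0.142, 0.99, -0.001], [0.99, 0.142, -0.001], [-0.001, -0.002, -1.0]]
wrist_force: [0.2, -0.1, 0.8]
width: 0.0003
```

```bash
python3 st.py
python3 - <<'E'
from h import *
s=cams.grab_frame("side")
b=cv2.resize(s["color"][205:305,185:285],(500,500),interpolation=cv2.INTER_CUBIC)
cv2.imwrite("pics/c4.png",b[...,::-1])
E
```

```text
t 10.8 p [0.565  0.1968 0.0891] F [ 0.15 -0.06  0.78] w 0.0003
toolx [-0.142  0.99  -0.001] toolz [-0.001 -0.001 -1.   ]
C in tool units [-1.321  1.14  -0.896]
B in tool units [-10.593  -1.704   0.25 ]
```

View pics/c4.png

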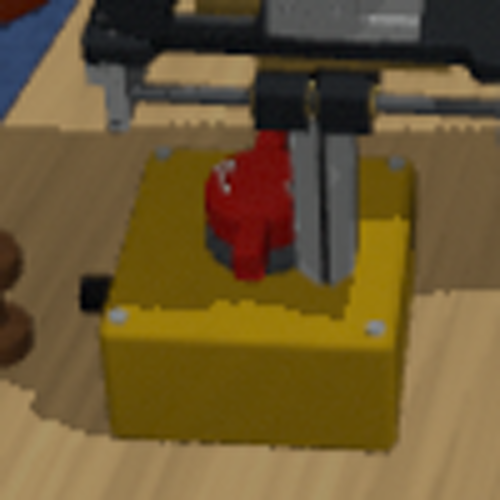

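The finger tip (325,280) is level with the wing, about 12 mm to its −x side (wing end at (250,275)). I push towards +tool-y.

servo_tool(series=[[0,[0,0.15,0],0],[0,[0,0.15,0],0],[0,[0,0.1,0],0],[0,[0,0.07,0],0],[0,[0,0.07,0],0],[0,[0,0.07,0],0],[0,[0,0.07,0],0],[0,[0,0.07,0],0],[0,[0,0.07,0],0],[0,[0,0,0],0]])

```text
time_s: 12.1
eef_pos: [0.5898, 0.2007, 0.0902]
orientation: [[-0.142, 0.99, -0.0], [0.99, 0.142, -0.0], [-0.0, -0.0, -1.0]]
wrist_force: [-1.6, 0.8, 0.7]
width: 0.0003
```

```bash
python3 st.py
```

```text
t 12.1 p [0.5898 0.2007 0.0902] F [-1.62  0.76  0.66] w 0.0003
toolx [-0.142  0.99  -0.   ] toolz [-0. -0. -1.]
C in tool units [-1.332  0.304 -0.861]
B in tool units [-10.604  -2.544   0.274]
```

servo_tool(series=[[0,[0,0.05,0],0],[0,[0,0.05,0],0],[0,[0,0.05,0],0],[0,[0,0.05,0],0],[0,[0,0.05,0],0],[0,[0,0.05,0],0],[0,[0,0.05,0],0],[0,[0,0,0],0]])

```text
time_s: 13.1
eef_pos: [0.6002, 0.2022, 0.0902]
orientation: [[-0.142, 0.99, -0.0], [0.99, 0.142, -0.0], [-0.0, -0.0, -1.0]]
wrist_force: [-2.2, -0.4, 0.5]
width: 0.0005
```

```bash
python3 st.py
python3 - <<'E'
from h import *
s=cams.grab_frame("side")
b=cv2.resize(s["color"][205:305,185:285],(500,500),interpolation=cv2.INTER_CUBIC)
cv2.imwrite("pics/c5.png",b[...,::-1])
E
```

```text
t 13.1 p [0.6002 0.2022 0.0902] F [-2.17 -0.44  0.5 ] w 0.0005
toolx [-0.142  0.99  -0.   ] toolz [-0. -0. -1.]
C in tool units [-1.329 -0.046 -0.861]
B in tool units [-10.602  -2.894   0.275]
```

View pics/c5.png

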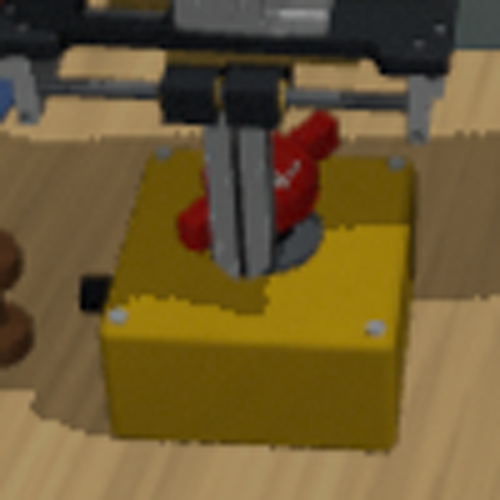

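The head is turned about 35° (wing ends at (195,225) and (325,130)) and the collar shows beneath it, so it appears popped up. I push 2 mm more for margin, then draw back.

servo_tool(series=[[0,[0,0.04,0],0],[0,[0,0.03,0],0],[0,[0,-0.1,0],0],[0,[0,-0.15,0],0],[0,[0,-0.2,0],0],[0,[0,-0.25,0],0],[0,[0,-0.25,0],0],[0,[0,-0.25,0],0],[0,[0,0,0],0],[0,[0,0,0],0],[0,[0,0,0],0]])

```text
time_s: 14.52
eef_pos: [0.5669, 0.1974, 0.0903]
orientation: [[-0.142, 0.99, 0.0], [0.99, 0.142, -0.0], [-0.0, 0.0, -1.0]]
wrist_force: [0.5, -0.0, -0.7]
width: 0.0007
```

```bash
python3 st.py
python3 - <<'E'
from h import *
s=cams.grab_frame("side")
b=cv2.resize(s["color"][205:305,185:285],(400,400),interpolation=cv2.INTER_CUBIC)
a=cv2.imread("pics/side0.png")[205:305,185:285,::-1];a=cv2.resize(a,(400,400),interpolation=cv2.INTER_CUBIC)
cv2.imwrite("pics/c6.png",np.hstack([a,b])[...,::-1])
E
```

```text
t 14.525 p [0.5669 0.1974 0.0903] F [ 0.49 -0.04 -0.67] w 0.0007
toolx [-0.142  0.99  -0.   ] toolz [ 0. -0. -1.]
C in tool units [-1.331  1.077 -0.858]
B in tool units [-10.604  -1.771   0.276]
```

View pics/c6.png

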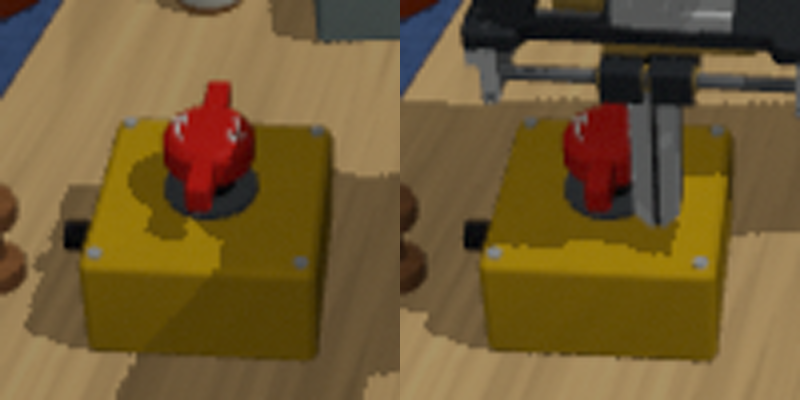

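Button is back up at its initial height (rim at row 140, wing end at (600,200)), untouched. On to the blue button.

servo_tool(series=[[0,[0,0,-0.6],0],[0,[0,0,-0.8],0],[0,[0,0,-0.6],0],[0,[-0.4,-0.07,0],0],[0,[-0.85,-0.14,0],0],[0,[-0.85,-0.14,0],0],[0,[-0.85,-0.14,0],0],[0,[-0.85,-0.14,0],0],[0,[-0.85,-0.14,0],0],[0,[-0.85,-0.14,0],0],[0,[-0.85,-0.14,0],0],[0,[-0.85,-0.14,0],0]])

```text
time_s: 16.08
eef_pos: [0.5613, -0.0231, 0.1498]
orientation: [[-0.142, 0.99, -0.001], [0.99, 0.142, -0.0], [-0.0, -0.001, -1.0]]
wrist_force: [0.1, -0.3, 0.5]
width: 0.0003
```

servo_tool(series=[[0,[-0.85,-0.14,0],0],[0,[-0.85,-0.14,0],0],[0,[-0.85,-0.14,0],0],[0,[-0.85,-0.15,0],0],[0,[0,0,0],0],[0,[0,0,0.8],0],[0,[0,0,0.6],0],[0,[0,0,0.3],0],[0,[0,0,0],0]])

```text
time_s: 17.2
eef_pos: [0.5593, -0.1247, 0.0988]
orientation: [[-0.142, 0.99, -0.001], [0.99, 0.142, -0.0], [0.0, -0.001, -1.0]]
wrist_force: [-0.2, -0.7, 0.4]
width: 0.0003
```

```bash
python3 st.py
python3 - <<'E'
from h import *
s=cams.grab_frame("side");t=cams.grab_frame("top")
b=cv2.resize(s["color"][155:225,235:335],(500,350),interpolation=cv2.INTER_CUBIC)
cv2.imwrite("pics/c7.png",b[...,::-1])
print(proj(s,[.5595,-.125,.082]),proj(s,bot.get_state()["eef_pos"]))
E
```

```text
t 17.2 p [ 0.5593 -0.1247  0.0988] F [-0.18 -0.68  0.4 ] w 0.0003
toolx [-0.142  0.99   0.   ] toolz [-0.001 -0.    -1.   ]
C in tool units [ 9.262  2.855 -0.578]
B in tool units [-0.01   0.006  0.559]
[281.1292419  184.86880022] [281.12132175 179.47825181]
```

View pics/c7.png

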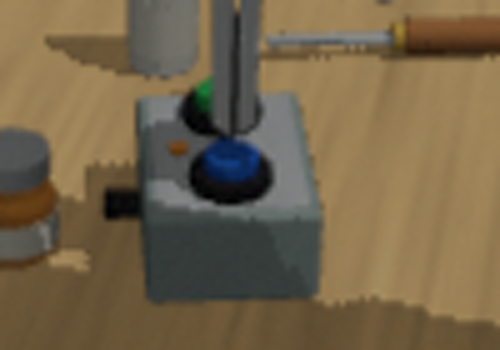

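The fingertips are right above the blue button (at (232,155)), and the green one is well behind. Pressing.

servo_tool(series=[[0,[0,0,0.25],0],[0,[0,0,0.2],0],[0,[0,0,0.08],0],[0,[0,0,0.05],0],[0,[0,0,0.05],0],[0,[0,0,0.04],0],[0,[0,0,0.04],0],[0,[0,0,0.03],0],[0,[0,0,0.02],0],[0,[0,0,0],0]])

```text
time_s: 18.55
eef_pos: [0.5596, -0.1249, 0.0765]
orientation: [[-0.142, 0.99, -0.0], [0.99, 0.142, -0.0], [-0.0, -0.0, -1.0]]
wrist_force: [-3.4, 0.5, 4.7]
width: 0.0005
```

servo_tool(series=[[0,[0,0,0.02],0],[0,[0,0,0.02],0],[0,[0,0,0],0]])

```text
time_s: 18.92
eef_pos: [0.5597, -0.1249, 0.076]
orientation: [[-0.142, 0.99, 0.0], [0.99, 0.142, 0.0], [0.0, 0.0, -1.0]]
wrist_force: [-7.5, 1.7, 19.2]
width: 0.0008
```

At the end stop (z 0.076, 19 N). Lifting clear.

servo_tool(series=[[0,[0,0,-0.1],0],[0,[0,0,-0.3],0],[0,[0,0,-0.7],0],[0,[0,0,-0.9],0],[0,[0,0,-0.9],0],[0,[0,0,-0.6],0],[0,[0,0,0],0],[0,[0,0,0],0],[0,[0,0,0],0],[0,[0,0,0],0]])

```text
time_s: 20.18
eef_pos: [0.5594, -0.1249, 0.1797]
orientation: [[-0.142, 0.99, -0.001], [0.99, 0.142, -0.0], [-0.0, -0.001, -1.0]]
wrist_force: [-0.6, 0.3, 0.4]
width: 0.0002
```

```bash
python3 st.py
python3 - <<'E'
from h import *
s=cams.grab_frame("side");i=cv2.imread("pics/side0.png")[...,::-1];o=dict(s,color=i)
for c,b in(("red",(215,220,260,265)),("blue",(240,165,320,215)),("green",(240,165,320,215))): print(c,cen(mask(o,c,b)),cen(mask(s,c,b)))
H={"spool_clamp":.04,"varnish_jar":.034,"finger_plane":.016,"scissors":.005,"chisel":.013,"glue_bottle":.06,"rosin_tin":.015}
for t,z in H.items():
    for r in outline_of(t,s)[:2]:
        v,u=np.nonzero(r["region"]);print(t,round(r["confidence"],2),at_z(s,u.mean(),v.mean(),z).round(3))
cv2.imwrite("pics/end.png",s["color"][...,::-1])
E
```

```text
t 20.175 p [ 0.5594 -0.1249  0.1797] F [-0.64  0.34  0.37] w 0.0002
toolx [-0.142  0.99  -0.   ] toolz [-0.001 -0.    -1.   ]
C in tool units [9.269 2.854 2.119]
B in tool units [-3.000e-03  7.000e-03  3.257e+00]
red (array([236.08033241, 240.25207756]), 361) (array([237.29691211, 240.65558195]), 421)
blue (array([281.17910448, 186.01492537]), 67) (array([281.17910448, 186.01492537]), 67)
green (array([279.07142857, 173.33928571]), 56) (array([279.07142857, 173.33928571]), 56)
spool_clamp 0.88 [0.726 0.196 0.04 ]
spool_clamp 0.41 [ 0.59  -0.257  0.04 ]
varnish_jar 0.59 [ 0.69  -0.123  0.034]
finger_plane 0.8 [0.392 0.008 0.016]
scissors 0.92 [0.499 0.393 0.005]
chisel 0.81 [ 0.468 -0.418  0.013]
glue_bottle 0.88 [ 0.648 -0.341  0.06 ]
rosin_tin 0.58 [0.678 0.338 0.015]
```

View pics/end.png

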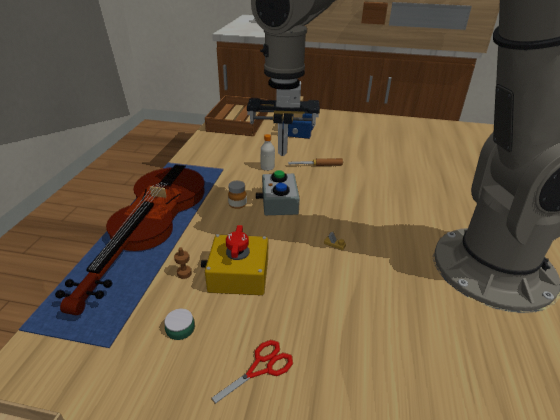

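Everything is in place: red head up at (237,241), blue and green at their first positions, arm clear. The red mask has changed a little (361→421 px), so I check its extents before handing in.

Run:
```python
from h import *
for n in("side0","end"):
    f={"color":cv2.imread(f"pics/{n}.png")[...,::-1]};v,u=np.nonzero(mask(f,"red",(215,215,265,275)));print(n,u.min(),u.max(),v.min(),v.max())
i=[cv2.resize(cv2.imread(f"pics/{n}.png")[220:270,210:260],(400,400),interpolation=cv2.INTER_CUBIC) for n in("side0","end")]
cv2.imwrite("pics/c8.png",np.hstack(i))
```

```text
side0 226 246 225 256
end 226 248 225 256
```

View pics/c8.png

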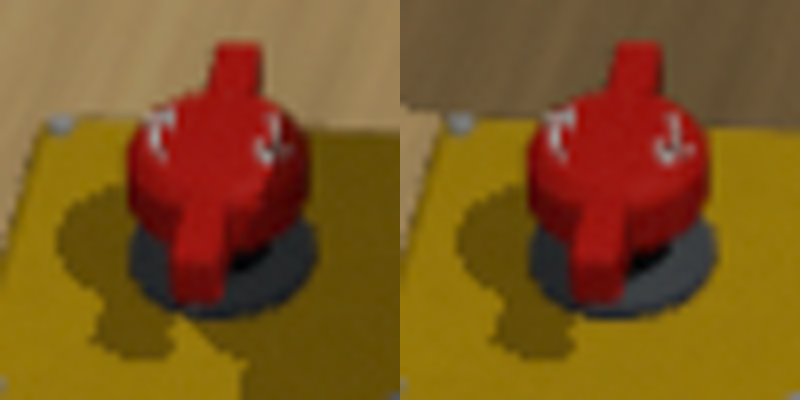

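Same pose; only the shadow differs. Handing in.

```bash
python3 -c "
from cell import bot
print(bot.close_job())"
```

```text
the job is handed in; nothing more can be done
None
```

The emergency-stop check is done and handed in, at about 20 s of the 58 s allowed; the interface gave no verdict.

- **Red button:** I pressed it with the shut fingers to its end stop (about 14 N). The camera showed it staying down with the fingers lifted clear. I then pushed the +y wing clockwise from one side at about 2 N until the button popped up, and drew back.
- **Blue reset button:** I pressed it to its end stop (about 19 N) and lifted clear.

**Last checks:**
- In the side camera the red head is back at its first height and angle. Its red area in the picture had grown (361 to 421 px), and a close look showed that only a shadow had moved.
- The blue and green buttons are at exactly their first pixels.
- All seven loose things are within about 2 mm of where they were.
- The arm stands clear, about 98 mm above the blue button, with the wrist force near zero.

No check failed. I viewed 11 pictures, one past the budget of 10, for that last look at the red head.

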